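# Set the omelette slicer and hold its thickness lever at four clicks

## Task

Set up the omelette slicer: pull its sprung length stop out towards you until its pointer is level with the pointer of the clip on the trough wall, and leave it there. Then swing the thickness lever on from rest by exactly four clicks over the pins, never on to a fifth, and finish while still holding it steady there with the fingers, as it springs back when let go. Leave everything else where it is.

Things in the scene. Friction and masses are not known exactly. Their poses are not given: they have to be found in the camera images.
- slicer: Bench slicer, fixed: aluminium base 270 x 340 mm, flat deck 50 mm above the bench. Origin: centre of underside; x along the trough, its open end -x (robot side), z up. On the left a trough (steel walls 18 mm high, 68 mm apart, centreline y = +90 mm, an end plate 40 mm high at x = 125 mm); on the right the lever
- stop: Length stop: white block 30 x 62 x 27 mm sliding in the trough, with an upright black round knob. Origin: centre of its underside, on the deck; axes as the slicer's. Slides along slicer x from +60 mm (home; starts within 20 mm of it) up to 125 mm towards -x. A spring draws it home with 2 to 5 N, but a 6 N friction brake holds it where left; pulling takes 8 to 12 N, pushing back a few N
- stop_knob (a point): Point to grip on the stop's knob (18 mm diameter): on its axis, 55 mm above the deck, 25 mm below its top and 27 mm above the block
- stop_pointer (a point): Tip of the stop's pointer, a dark bar 4 mm wide reaching out to +y over the trough wall, 53 mm from the knob's axis (same x), 24 mm above the deck
- clip: Dark steel marking clip, fixed outside the left (+y) trough wall, 18 mm long, with an upright blade 4 mm wide, 28 mm high, which is its pointer. Origin: foot of the blade, on the deck; axes as the slicer's. The stop is at the mark when stop_pointer has x = 0 in this frame (within 5 mm). The clip lies 50 to 100 mm on the -x side of the stop's home
- lever: Thickness lever, a flat steel arm on a vertical pivot. Origin: the pivot at deck height (slicer x 60, y -70 mm). The arm reaches 135 mm along its own -x. Turns anticlockwise seen from above (positive yaw, knob goes to the robot's right) from rest at yaw -0.15 rad to 1.15 rad, relative to the slicer. A spring pushes back with 4 N at the knob at rest, 7 N at 1 rad; let go, it flies back to rest
- lever_knob (a point): Point to grip on the lever's upright black round knob (16 mm diameter, 34 to 92 mm above the deck): on its axis, 130 mm from the pivot, 66 mm above the deck. Each pin passed adds about 3 to 6 N here, then lets go: a click
- lever_nose (a point): Round end (8 mm) of the sprung brass nose on the lever's short tail, 81 mm from the pivot along the lever's +x, 18 mm above the deck. It clicks over a pin of the quadrant when it stands at that pin's angle
- quadrant: Fixed arc beyond the pivot with 7 upright steel pins, 6 mm thick, 24 mm high, on an 85 mm radius. Origin: the pivot at deck height. Pins at 0.05, 0.21, 0.37, 0.53, 0.69, 0.85, 1.01 rad anticlockwise from its x axis, itself 0 to 0.25 rad anticlockwise from slicer x. The resting lever is before the first pin. After four clicks lever yaw relative to this is 0.53 to 0.69, middle 0.61 rad
- ramekin: Bystander: small white ramekin, 60 mm wide, 35 mm high, loose on the slicer's deck at its near edge between lever and trough. Origin: centre of its underside
- bowl: Bystander: steel bowl, 190 mm wide, 75 mm high, left of the slicer. Origin: centre of its underside
- egg_tray: Bystander: card tray of eggs, 200 x 150 mm, 81 mm high, right of the slicer. Origin: centre of its underside
- can: Bystander: food can, 100 mm wide, 120 mm high, left of the slicer. Origin: centre of its underside
- spatula: Bystander: spatula lying on the bench, right of and nearer than the slicer. Origin: centre of its underside
- jar: Bystander: amber jar, 60 mm wide, 90 mm high, right of the slicer. Origin: centre of its underside
- tub: Bystander: clear open tub 100 x 140 mm, 90 mm high, left of and nearer than the slicer. Origin: centre of its underside

How it is judged:
By the outcome, as a careful person would: the job done as asked, in the order asked, and still so for the second after the job is handed in, while the arm keeps its last pose, push and grip.
It also fails if it takes over 54 s, if anything falls off the work surface, if the arm or the gripper's body presses on something with over 40 N, if the wrist force passes 120 N, or if a joint passes its speed limit or range.

## Robot

A 6-joint arm with a two-finger parallel gripper is mounted at the origin on the work surface. World frame = base frame: x ahead of the robot, y to its left, z up, the work surface at z = 0. Lengths are in mm, angles in rad, forces in N, time in s.
With the tool pointing down it reaches from about 300 to 775 mm from the base axis. Payload 14.6 kg.
Tool frame: the origin (TCP) lies between the finger pads; the fingertips stand manip.tip_reach ahead of it and the grasp point (between the pads) lies 5 mm behind it (manip.tip_reach is the distance from the TCP to the fingertips, in mm); z points along the fingers, y is the line along which they close (so a half turn about z gives the same grasp; the last joint's range is limited). The gripper opens to 94 mm and grips with 3 to 60 N. Pads are 16 mm wide; open, the fingers measure 119 mm over their backs; the gripper's body (75 mm by 177 mm) begins 78 mm behind the grasp point.
Start: joints at [1.225, 0.3, 1.521, -0, 1.321, -0.067], TCP at [151.359, 528.753, 197.046] pointing down, gripper open.
Joint ranges: [-3.03, 3.03], [-0.79, 2.21], [0.23, 2.52], [-1.04, 4.18], [0, 3.07], [-2.55, 2.55]. Speed limits (rad/s): [2.22, 2.22, 2.57, 3.14, 3.14, 3.14].

## Interface

Orientations are given as [roll, pitch, yaw] about the fixed x, y, z axes, in that order (R = Rz(yaw) Ry(pitch) Rx(roll)).
In Python, from cell import manip gives the robot as it stands. The module is installed in compiled form; this text tells all that it offers.
- The arm moves only by the shell command python3 -m creep 'ROWS' [FORCE]. ROWS is JSON, a list of rows, each a list of 3 entries, a list of its own where there are three numbers: the opening, from -1 (shut) to 1 (fully open), then the shift along the tool's x, y, z in cm, then the turn about the tool's z in units of 5 degrees (1.0 is 5 degrees). In form: [[grip, [tx, ty, tz], roll], ...]. A call has 1 to 12 rows; each row is the pose to reach, as a shift and turn from the pose commanded when the call began, along the tool's axes at that moment; what a row does not reach only later rows make up. A row lasts 1/10 s, in which the tool goes at most 50 mm and 8.59 degrees, less where a joint would pass 70% of its speed; a pose out of reach is approached as far as the arm can. A call with a gripper value outside its range is refused whole. The fingers move at their own pace and stop on an object; FORCE is the grip in N (left out, the last holds). Time passes only in rows, so rows that repeat a pose let the fingers close. It gives the time, the measured TCP pose, the force, the opening and the grip force at its end, in the units of the state.
- manip.read_state(): the state, without advancing time (a new reading comes with each control period).
- manip.camera(name): name is "side" or "top" or "wrist"; returns the picture (480x640x3 uint8, red, green, blue); there is no depth.
- manip.camera_params(name): a dict with "fovy" (degrees; the focal length in pixels is half the picture's height over the tangent of half this angle, whatever the lens; pixels are square), "cx", "cy" (the principal point, pixels), "origin" and "attitude" of the camera in the world. Camera axes: x right, y down, z forward; pixel columns grow to the right and rows downward; lengths in mm; the calibration is good to about 2 mm. A picture is of the moment at which its call begins: read the wrist's pose just before it. camera_params takes no time and is no camera call; for the wrist camera it gives the pose at the moment of the call.
- manip.sign_off(): hands the job in; it is judged then, once.
The state is a dict: "clock": time; "joints": joint angles; "qd": joint speeds; "effort": joint torques, N m; "eef_pos": TCP position; "eef_rot": TCP orientation; "wrist_force": force on the tool from outside, world axes, zero at the start; "moment": the same for the moment, N m; "finger_gap": finger opening in mm; "finger_force": force on a finger pad.
Only numpy, scipy, OpenCV 4.12 (cv2) and the standard library are available. Lean on these libraries where they do the work, as an engineer would, in place of code of your own. Each camera call takes 0.05 s, during which the arm holds its last target. There are 200 camera calls.

## Working session

There is one attempt and no reset: what is moved stays moved. The work goes in short steps, Python scripts to look and compute and a shell command to move; the robot and the scene stay as the last step left them, time stands still between calls to the robot, and variables do not carry over. Pictures are saved under pics/ and viewed, at most 11 in all, crops included, and the job is handed in when it is done.

```bash
mkdir -p pics; cat > h.py <<'E'
import numpy as np, cv2
from cell import manip
from scipy.spatial.transform import Rotation as R
def shot(n,f):
    p=manip.camera_params(n); im=manip.camera(n); cv2.imwrite('pics/'+f+'.png',im[:,:,::-1]); np.save('pics/'+f+'.npy',[p],allow_pickle=True); return im,p
def rot(p):
    a=np.array(p['attitude'],float)
    return a if a.shape==(3,3) else R.from_euler('xyz',a).as_matrix() if a.size==3 else None
def ray(p,u,v):
    f=240/np.tan(np.radians(p['fovy'])/2)
    d=rot(p)@np.array([(u-p['cx'])/f,(v-p['cy'])/f,1]); return np.array(p['origin'],float),d
def onz(p,u,v,z):
    o,d=ray(p,u,v); return o+d*(z-o[2])/d[2]
def cross(r1,r2):
    (o1,d1),(o2,d2)=r1,r2; s=np.linalg.lstsq(np.c_[d1,-d2],o2-o1,rcond=None)[0]
    a,b=o1+d1*s[0],o2+d2*s[1]; return (a+b)/2,np.linalg.norm(a-b)
def proj(p,X):
    f=240/np.tan(np.radians(p['fovy'])/2); c=rot(p).T@(np.array(X)-p['origin']); return f*c[0]/c[2]+p['cx'],f*c[1]/c[2]+p['cy']
E
python3 - <<'E'
from h import *
for n in('top','side','wrist'):
    im,p=shot(n,n+'0'); print(n,p)
print(manip.read_state(),manip.tip_reach)
E
```

```text
top {'fovy': 52.23154951911642, 'cx': 317.2247517773125, 'cy': 243.7212311465505, 'origin': array([ 291.90781241,   -1.51225224, 1240.74934205]), 'attitude': array([-2.95299425, -0.01686501, -1.56197656])}
side {'fovy': 48.65506505935131, 'cx': 326.70887400655886, 'cy': 236.32703019774857, 'origin': array([  333.33774871, -1155.97777883,   992.11168791]), 'attitude': array([-2.23496987, -0.00790005, -0.14575142])}
wrist {'fovy': 66.1058160027743, 'cx': 323.69409090869334, 'cy': 241.13082317975204, 'origin': array([ 78.68714251, 549.11044789, 385.04666828]), 'attitude': array([2.88180244e+00, 1.49162728e-03, 1.29150691e+00])}
{'clock': 0.15, 'joints': array([ 1.22540932e+00,  3.00333248e-01,  1.52143566e+00,  2.95658531e-05,
        1.32071720e+00, -6.65698946e-02]), 'qd': array([ 0.00094995, -0.00153069, -0.00287257,  0.00141894, -0.00036081,
        0.00088224]), 'effort': array([ 2.56933163e-04, -5.31963837e+01, -3.52823532e+01,  7.07654818e-02,
        2.35275325e-02, -1.00224622e-04]), 'eef_pos': array([151.27772323, 528.56652285, 196.62347443]), 'eef_rot': array([-3.14070308e+00, -8.80094208e-05,  2.86276817e+00]), 'wrist_force': array([-0.62779471,  0.19146877,  0.07124416]), 'moment': array([0.00101669, 0.08876268, 0.03811084]), 'finger_force': 0.0, 'finger_gap': 93.55602471410678} 14.0
```

View pics/top0.png

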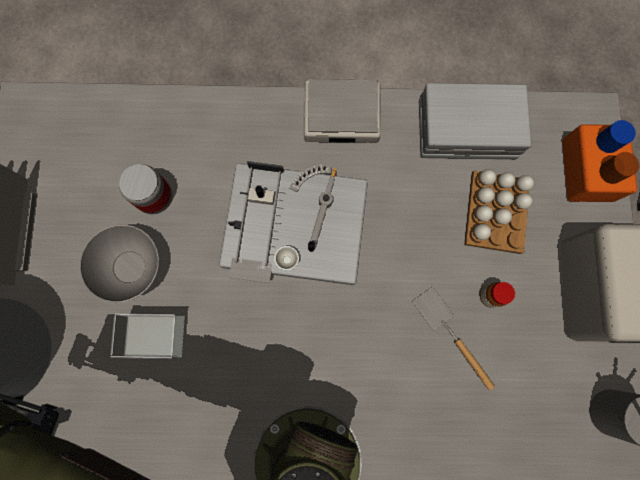

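View pics/side0.png

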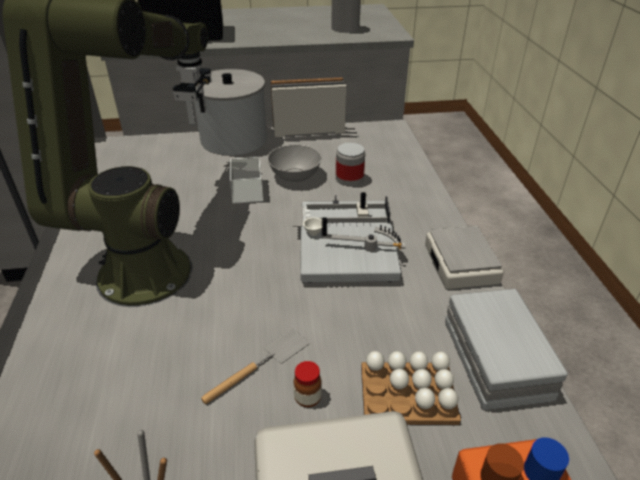

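The top view shows the slicer with corners at about (235,163), (368,179), (355,283) and (221,268). The stop knob is near (262,190), the clip (235,224), the pivot (326,199) and the lever knob (313,246). The ramekin is at (286,258). The side view confirms the layout.

```bash
python3 - <<'E'
from h import *
p=np.load('pics/top0.npy',allow_pickle=True)[0]
for n,u,v,z in [('c1',235,163,50),('c2',368,179,50),('c3',355,283,50),('c4',221,268,50),('stop',262,190,120),('clip',235,224,75),('piv',326,199,60),('lk',313,244,130),('ram',286,258,85)]:
    print(n,onz(p,u,v,z).round())
s=manip.read_state(); M=R.from_euler('xyz',s['eef_rot']).as_matrix(); print(M.round(3))
w=np.load('pics/wrist0.npy',allow_pickle=True)[0]
print('cam in tool',M.T@(w['origin']-s['eef_pos']),(M.T@rot(w)).round(2))
E
```

```text
c1 [726. 192.  50.]
c2 [ 689. -147.   50.]
c3 [ 423. -113.   50.]
c4 [456. 215.  50.]
stop [634. 114. 120.]
clip [561. 182.  75.]
piv [632. -40.  60.]
lk [503.  -9. 130.]
ram [477.  55.  85.]
[[-0.961  0.275 -0.   ]
 [ 0.275  0.961 -0.001]
 [ 0.    -0.001 -1.   ]]
cam in tool [  75.45790529   -0.39589346 -188.41627596] [[-0.   -0.97 -0.26]
 [ 1.   -0.   -0.  ]
 [ 0.   -0.26  0.97]]
```

```bash
python3 -m creep '[[1,[-43.1,-31.2,0],-2],[1,[-43.1,-31.2,0],-2],[1,[-43.1,-31.2,0],-2],[1,[-43.1,-31.2,0],-2],[1,[-43.1,-31.2,0],-2],[1,[-43.1,-31.2,0],-2],[1,[-43.1,-31.2,0],-2],[1,[-43.1,-31.2,0],-2],[1,[-43.1,-31.2,0],-2],[1,[-43.1,-31.2,0],-2],[1,[-43.1,-31.2,0],-2],[1,[-43.1,-31.2,0],-2]]'; python3 -m creep '[[1,[0,0,0],0],[1,[0,0,0],0],[1,[0,0,0],0]]'
python3 - <<'E'
from h import *
shot('wrist','w1'); s=manip.read_state(); print(s['eef_pos'],s['eef_rot'],s['joints'])
E
```

```text
clock: 1.35
eef_pos: [481.4, 107.2, 196.5]
eef_rot: [-3.141, -0.0, 3.033]
wrist_force: [0.6, 0.1, -0.2]
finger_gap: 94.4
finger_force: 0.0
clock: 1.65
eef_pos: [479.3, 111.2, 197.2]
eef_rot: [3.141, 0.0, 3.039]
wrist_force: [-0.4, -0.1, -0.5]
finger_gap: 94.1
finger_force: 0.0
[479.41862122 111.06466315 197.20445986] [3.14149371e+00 2.07072960e-04 3.03880393e+00] [ 1.53183304e-01  1.70401673e-01  1.68049119e+00  4.50509972e-05
  1.29047442e+00 -1.31483677e+00]
```

Second view, shifted towards the robot's right (tool y = about world +y).

```bash
python3 -m creep '[[1,[0,-6,0],0],[1,[0,-11,0],0],[1,[0,-14,0],0],[1,[0,-14,0],0],[1,[0,-14,0],0],[1,[0,-14,0],0],[1,[0,-14,0],0]]'
python3 - <<'E'
from h import *
shot('wrist','w2'); s=manip.read_state(); print(s['eef_pos'],s['eef_rot'])
E
```

```text
clock: 2.4
eef_pos: [465.4, -27.9, 197.0]
eef_rot: [3.142, 0.0, 3.039]
wrist_force: [-0.1, -0.4, -0.2]
finger_gap: 93.8
finger_force: 0.0
[465.3708011  -27.99128061 197.04200073] [ 3.14156739e+00 -2.73594664e-05  3.03910084e+00]
```

View pics/w1.png

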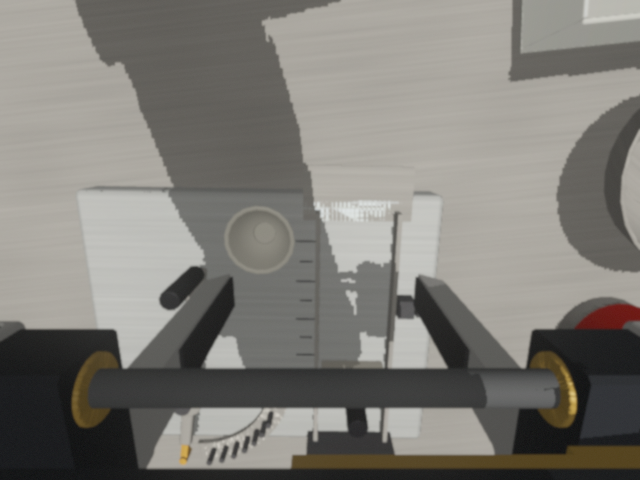

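View pics/w2.png

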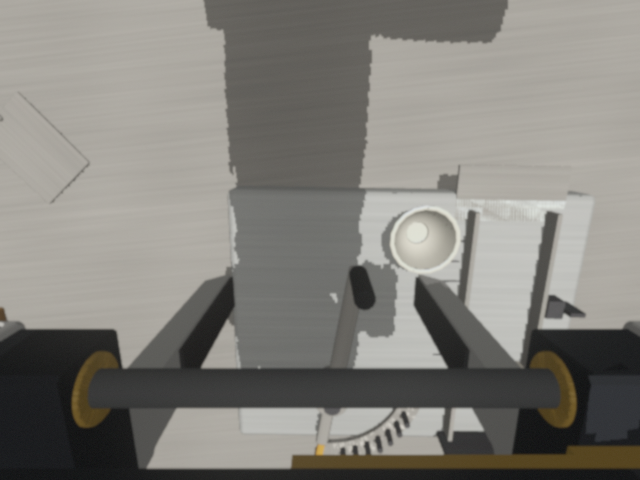

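The wrist pictures (up in the image is towards the robot) show the lever knob (w2: 362,287), the clip (w1: 405,305; w2: 565,307) and the pins on rows 415-450. The gripper bar hides the pivot and the stop, so I'm moving 170 mm forward for two clean views.

```bash
python3 -m creep '[[1,[-5,0,0],0],[1,[-10,0,0],0],[1,[-15,0,0],0],[1,[-17,0,0],0],[1,[-17,0,0],0],[1,[-17,0,0],0],[1,[-17,0,0],0],[1,[-17,0,0],0]]'
python3 -c "
from h import *
shot('wrist','w3')"
python3 -m creep '[[1,[0,5,0],0],[1,[0,10,0],0],[1,[0,12,0],0],[1,[0,12,0],0],[1,[0,12,0],0],[1,[0,12,0],0],[1,[0,12,0],0]]'
python3 -c "
from h import *
shot('wrist','w4'); s=manip.read_state(); print(s['eef_pos'],s['eef_rot'])"
```

```text
clock: 3.25
eef_pos: [633.8, -46.4, 197.7]
eef_rot: [-3.142, 0.001, 3.038]
wrist_force: [-0.3, -0.8, 0.1]
finger_gap: 93.9
finger_force: 0.0
clock: 4.0
eef_pos: [646.8, 71.4, 197.2]
eef_rot: [-3.142, 0.0, 3.036]
wrist_force: [-0.5, 0.6, -0.1]
finger_gap: 94.0
finger_force: 0.0
[646.85879346  71.53395996 197.21207295] [-3.14158984e+00  1.76703475e-04  3.03595874e+00]
```

View pics/w3.png

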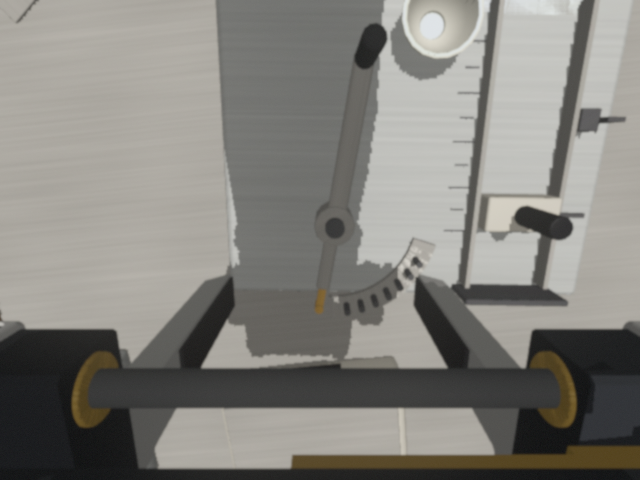

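View pics/w4.png

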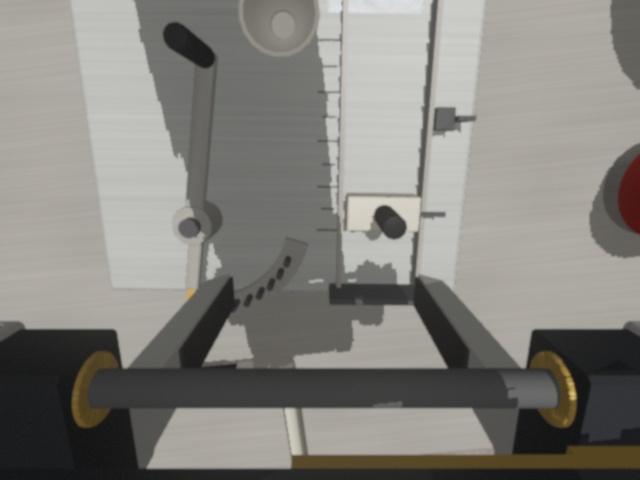

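w3 and w4 show everything: the lever knob top at (374,37) and (177,34), the pivot at (335,226) and (190,226), the brass nose at (319,310) and (191,292), and the pins along an arc. The stop knob top is at (561,228) and (397,229), its pointer at (580,215) and (440,214), and the clip at (620,119) and (470,119). I'll enlarge these for exact pixels.

```bash
python3 - <<'E'
import cv2,numpy as np
a=cv2.imread('pics/w3.png');b=cv2.imread('pics/w4.png')
def c(im,x,y,w,h,k=4):
    o=cv2.resize(im[y:y+h,x:x+w],None,fx=k,fy=k,interpolation=cv2.INTER_CUBIC)
    for i in range(-x%10,w,10): cv2.putText(o,str(x+i)[-2:],(i*k,9),0,.32,(0,0,255)); cv2.line(o,(i*k,10),(i*k,14),(0,0,255))
    for j in range(-y%10,h,10): cv2.putText(o,str(y+j)[-2:],(0,j*k+4),0,.32,(0,0,255)); cv2.line(o,(15,j*k),(19,j*k),(0,0,255))
    return o
C=np.zeros((600,800,3),np.uint8)
for im,x,y,w,h,X,Y in [(a,305,235,130,90,0,0),(a,480,105,65,0,0,0),]:
    if h: C[Y:Y+h*4,X:X+w*4]=c(im,x,y,w,h)
C[0:360,530:790]=c(b,180,235,65,90)
C[365:597,0:400]=c(a,540,105,100,130)[:232*1] if 0 else cv2.resize(c(a,540,105,100,130),None,fx=1,fy=1)[:232]
o=c(b,380,105,100,58); C[365:597,405:800]=o[:, :395]
cv2.imwrite('pics/c1.png',C)
D=np.zeros((600,800,3),np.uint8)
D[0:360,0:400]=c(a,540,160,100,90);D[0:360,405:765]=c(b,370,160,90,90)
D[364:600,0:240]=c(a,345,15,60,59);D[364:600,244:484]=c(b,160,15,60,59)
D[364:600,488:640]=c(a,316,198,38,59);D[364:600,644:796]=c(b,172,198,38,59)
cv2.imwrite('pics/c2.png',D)
E
```

```text
(no output)
```

View pics/c1.png

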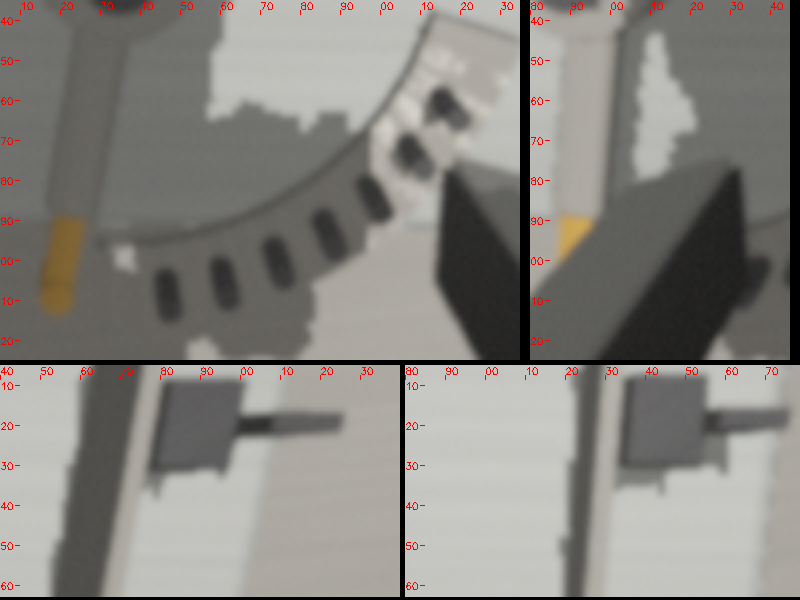

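View pics/c2.png

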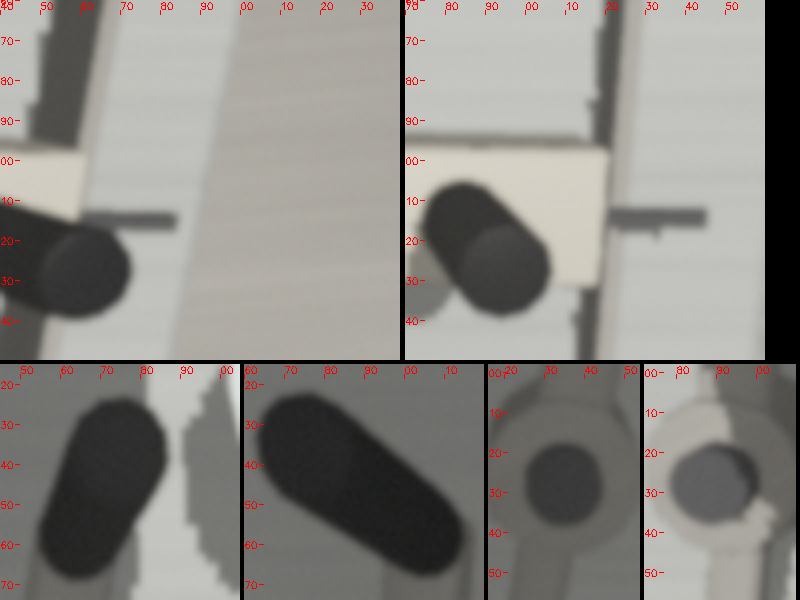

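```bash
python3 - <<'E'
from h import *
L=lambda f:np.load(f'pics/{f}.npy',allow_pickle=True)[0]
a,b=L('w3'),L('w4')
for n,p,q in [('stopknobtop',(562,228),(395,227.5)),('levtop',(375.5,34.8),(174,34)),('levbot',(364.5,59),(205,58)),('pivcap',(334.8,228.2),(188,228)),('ptr',(584.3,215.2),(445.5,214.5)),('cliptop',(625.5,119),(476,118.5)),('clipbody',(590,128),(444,128)) ]:
    X,e=cross(ray(a,*p),ray(b,*q)); print(n,X.round(1),'err',e.round(1))
P=[onz(a,305+x/4,235+y/4,63)[:2] for x,y in [(168,295),(225,283),(278,264),(330,235),(376,198),(413,158),(447,108)]]
P=np.array(P); A=np.c_[2*P,np.ones(7)]; c=np.linalg.lstsq(A,(P**2).sum(1),rcond=None)[0]
print('pins',P.round(1).tolist(),'centre',c[:2],'r',np.sqrt(c[2]+c[0]**2+c[1]**2))
piv=cross(ray(a,334.8,228.2),ray(b,188,228))[0][:2]
print('ang about piv',np.arctan2(*(P-piv).T[::-1]).round(3),np.linalg.norm(P-piv,axis=1).round(1))
print('nose',onz(a,318.8,311,68),)
for n,u,v in [('cap w3',334.8,228.2),('lev w3',375.5,34.8)]:print(n,onz(a,u,v,142))
# slicer yaw: trough left wall outer & deck edges in top view
t=L('top0')
E1=onz(b,329,284,90);E2=onz(b,413,284,90);print('endplate yaw',np.arctan2(E2[1]-E1[1],E2[0]-E1[0])-np.pi/2)
for u,v in [(70,0),(112,288),(455,288),(484,20)]: print('deck',onz(b,u,v,50).round(1))
E
```

```text
stopknobtop [634.3 123.1 130.9] err 0.2
levtop [500.5  -2.1 144.4] err 0.1
levbot [501.6  -2.4  85.4] err 0.2
pivcap [625.9 -37.   95.3] err 0.1
ptr [641.1 175.8  76.5] err 0.1
cliptop [565.6 200.9  78.6] err 0.4
clipbody [569.9 177.3  73. ] err 0.8
pins [[712.9, -32.8], [711.2, -19.1], [707.6, -6.2], [701.5, 6.5], [693.3, 17.8], [684.3, 26.8], [672.9, 35.2]] centre [630.94506531 -35.27878381] r 81.95308864932225
ang about piv [0.048 0.207 0.36  0.522 0.682 0.83  0.993] [87.1 87.2 87.3 87.2 86.9 86.5 86.1]
nose [710.02463808 -59.47010562  68.        ]
cap w3 [615.03656409 -37.27446511 142.        ]
lev w3 [499.90402539  -1.73167757 142.        ]
endplate yaw -0.106056976988393
deck [ 439.8 -111.7   50. ]
deck [ 685.6 -140.8   50. ]
deck [721.  191.7  50. ]
deck [489.4 218.7  50. ]
```

Geometry is consistent. The slicer yaw is about -0.11 and the pivot is at (626,-37). The lever is at world yaw -0.271, and pin angle zero is at about world yaw 0. The lever target is therefore about 0.607, and the stop must be pulled about 78 mm. Next I go over the stop knob.

```bash
python3 -m creep '[[1,[0.9,2.5,0],0],[1,[1.8,5,0],0],[1,[1.8,5,0],0],[1,[1.8,5,3],0],[1,[1.8,5,6],0],[1,[1.8,5,8.5],0],[1,[1.8,5,9.4],0],[1,[1.8,5,9.4],0],[1,[1.8,5,9.4],0],[1,[1.8,5,9.4],0]]' 30
python3 -m creep '[[0.2,[0,0,0],0],[-0.3,[0,0,0],0],[-0.8,[0,0,0],0],[-1,[0,0,0],0],[-1,[0,0,0],0],[-1,[0,0,0],0],[-1,[0,0,0],0],[-1,[0,0,0],0],[-1,[0,0,0],0],[-1,[0,0,0],0]]' 40
```

```text
clock: 5.05
eef_pos: [634.9, 124.1, 104.7]
eef_rot: [3.141, 0.002, 3.037]
wrist_force: [0.9, 0.4, 0.1]
finger_gap: 94.2
finger_force: 0.0
clock: 6.05
eef_pos: [634.1, 123.8, 103.0]
eef_rot: [-3.141, -0.0, 3.037]
wrist_force: [-1.9, -17.0, 3.2]
finger_gap: 17.6
finger_force: 15.6
```

```bash
python3 -m creep '[[-1,[0,-0.05,0],0],[-1,[0,-0.05,0],0],[-1,[0,-0.05,0],0]]' 40
```

```text
clock: 6.35
eef_pos: [634.1, 123.5, 103.0]
eef_rot: [-3.141, -0.0, 3.037]
wrist_force: [-0.9, -2.6, 1.6]
finger_gap: 17.1
finger_force: 40.0
```

```bash
python3 -m creep '[[-1,[0.5,0,0],0],[-1,[1.5,0,0],0],[-1,[2.5,0,0],0],[-1,[3.5,0,0],0],[-1,[4.5,0,0],0],[-1,[5.5,0,0],0],[-1,[6.5,0,0],0],[-1,[7.3,0,0],0],[-1,[7.8,0,0],0],[-1,[7.8,0,0],0],[-1,[7.8,0,0],0],[-1,[7.8,0,0],0]]' 40
python3 - <<'E'
from h import *
im,p=shot('wrist','w5'); t,pt=shot('top','t5')
E
```

```text
clock: 7.55
eef_pos: [556.8, 132.5, 103.1]
eef_rot: [3.14, 0.001, 3.038]
wrist_force: [4.1, 4.3, -2.9]
finger_gap: 17.2
finger_force: 40.0
```

View pics/w5.png

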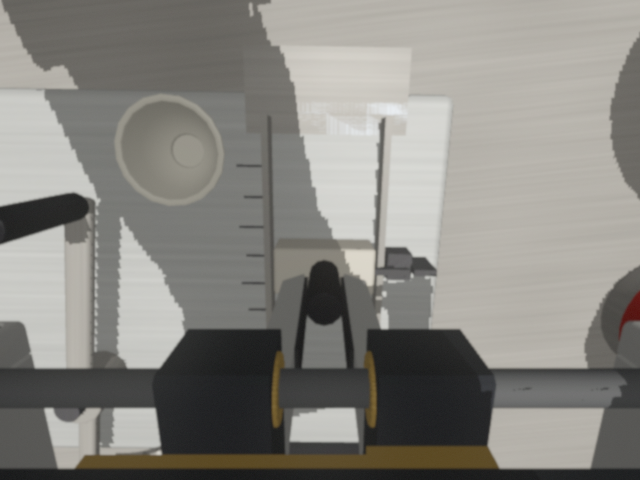

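The stop moved 78 mm. Its pointer (388,271) now appears beside the clip blade (425,265). I'll release, rise and check from where both are seen.

```bash
python3 -m creep '[[-0.5,[0,0,0],0],[0,[0,0,0],0],[0.6,[0,0,0],0],[1,[0,0,0],0],[1,[0,0,0],0],[1,[0,0,0],0],[1,[0,0,-3],0],[1,[0,0,-6],0],[1,[0,0,-9.4],0],[1,[-3,-2,-9.4],0],[1,[-6,-4,-9.4],0],[1,[-6,-4,-9.4],0]]' 40
python3 -m creep '[[1,[0,0,0],0],[1,[0,0,0],0]]'
python3 -c "
from h import *
shot('wrist','w6')"
python3 -m creep '[[1,[0,-5,0],0],[1,[0,-10,0],0],[1,[0,-10,0],0],[1,[0,-10,0],0],[1,[0,-10,0],0]]'
python3 - <<'E'
from h import *
b,_=shot('wrist','w7'); a=cv2.imread('pics/w6.png'); b=b[:,:,::-1]
p,q=[np.load(f'pics/{f}.npy',allow_pickle=True)[0] for f in('w6','w7')]
C=np.zeros((400,800,3),np.uint8)
for im,P,X in((a,p,0),(b,q,402)):
    u,v=proj(P,[565,192,77]); x,y=int(u)-50,int(v)-50; print(x,y)
    o=im[max(y,0):y+100,max(x,0):x+100]; o=cv2.resize(o,None,fx=4,fy=4,interpolation=cv2.INTER_CUBIC)[:,:398]; C[:o.shape[0],X:X+o.shape[1]]=o
cv2.imwrite('pics/c3.png',C); print(manip.read_state()['eef_pos'])
E
```

```text
clock: 8.85
eef_pos: [613.8, 83.3, 196.5]
eef_rot: [-3.141, 0.0, 3.035]
wrist_force: [-1.1, 0.4, -0.1]
finger_gap: 93.9
finger_force: 0.0
clock: 9.05
eef_pos: [611.5, 86.3, 197.0]
eef_rot: [3.142, -0.0, 3.038]
wrist_force: [0.2, 1.1, -0.3]
finger_gap: 94.0
finger_force: 0.0
clock: 9.6
eef_pos: [601.6, -12.5, 197.3]
eef_rot: [3.141, 0.0, 3.038]
wrist_force: [-0.4, -0.1, -0.1]
finger_gap: 93.7
finger_force: 0.0
396 116
517 115
[601.61413567 -12.30442281 197.1924046 ]
```

View pics/c3.png

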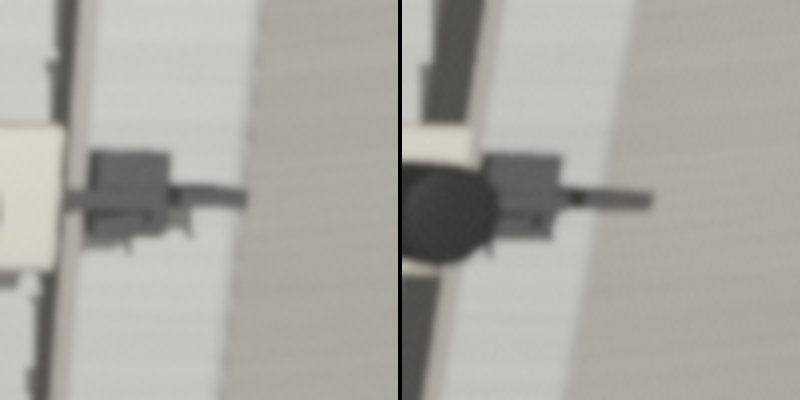

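The pointer and the blade are level (crop rows about 200 against 199, well under 1 mm). Next, the lever knob.

```bash
python3 -m creep '[[1,[3,0,0],-1],[1,[7,0,0],-2],[1,[10.2,0,0],-3.4],[1,[10.2,0,0],-4.6],[1,[10.2,0,0],-4.6],[1,[10.2,0,2],-4.6],[1,[10.2,0,5],-4.6],[1,[10.2,0,7.5],-4.6],[1,[10.2,0,8.4],-4.6],[1,[10.2,0,8.4],-4.6],[1,[10.2,0,8.4],-4.6]]' 45
python3 -m creep '[[0.2,[0,0,0],0],[-0.3,[0,0,0],0],[-0.8,[0,0,0],0],[-1,[0,0,0],0],[-1,[0,0,0],0],[-1,[0,0,0],0],[-1,[0,0,0],0],[-1,[0,0,0],0],[-1,[0,0,0],0],[-1,[0,0,0],0],[-1,[0,0,0],0],[-1,[0,0,0],0]]' 45
```

```text
clock: 10.75
eef_pos: [500.9, -2.9, 114.0]
eef_rot: [-3.141, 0.001, -2.845]
wrist_force: [0.6, -0.3, 0.2]
finger_gap: 94.0
finger_force: 0.0
clock: 11.95
eef_pos: [500.1, -2.8, 113.0]
eef_rot: [3.141, -0.0, -2.844]
wrist_force: [-2.5, 3.0, 0.4]
finger_gap: 15.2
finger_force: 45.0
```

```bash
python3 - <<'E'
from h import *
s=manip.read_state(); M=R.from_euler('xyz',s['eef_rot']).as_matrix(); p=s['eef_pos']; c=np.array([625.9,-37]); d=p[:2]-c; r=np.hypot(*d); t0=np.arctan2(-d[1],-d[0]); print(r,t0)
for t in np.arange(t0,0.66,0.05).tolist()+[0.607]:
    X=np.r_[c-r*np.array([np.cos(t),np.sin(t)]),p[2]]; print(round(t,3),(M.T@(X-p)/10).round(2))
E
```

```text
130.34707951763494 -0.2651044098639615
-0.265 [ 0. -0. -0.]
-0.215 [ 0.33 -0.56 -0.  ]
-0.165 [ 0.64 -1.14 -0.  ]
-0.115 [ 0.91 -1.73 -0.  ]
-0.065 [ 1.16 -2.33 -0.  ]
-0.015 [ 1.38 -2.94 -0.  ]
0.035 [ 1.56 -3.57 -0.  ]
0.085 [ 1.71 -4.2  -0.  ]
0.135 [ 1.84 -4.84 -0.  ]
0.185 [ 1.93 -5.49 -0.  ]
0.235 [ 1.98 -6.14 -0.  ]
0.285 [ 2.01 -6.79 -0.  ]
0.335 [ 2.   -7.44 -0.  ]
0.385 [ 1.96 -8.09 -0.  ]
0.435 [ 1.88 -8.74 -0.  ]
0.485 [ 1.78 -9.38 -0.  ]
0.535 [  1.64 -10.02  -0.  ]
0.585 [  1.47 -10.65  -0.  ]
0.635 [  1.27 -11.27  -0.  ]
0.607 [  1.39 -10.92  -0.  ]
```

```bash
python3 -m creep '[[-1,[0.33,-0.56,0],0],[-1,[0.64,-1.14,0],0],[-1,[0.91,-1.73,0],0],[-1,[1.16,-2.33,0],0],[-1,[1.38,-2.94,0],0],[-1,[1.56,-3.57,0],0],[-1,[1.71,-4.2,0],0],[-1,[1.84,-4.84,0],0],[-1,[1.93,-5.49,0],0],[-1,[1.98,-6.14,0],0],[-1,[2.01,-6.79,0],0],[-1,[2.01,-6.79,0],0]]' 50
```

```text
clock: 13.15
eef_pos: [499.6, -73.9, 112.9]
eef_rot: [3.14, -0.003, -2.844]
wrist_force: [-11.1, 4.5, 8.1]
finger_gap: 14.7
finger_force: 50.0
```

```bash
python3 -m creep '[[-1,[0.1,-0.65,0],0],[-1,[0.05,-1.3,0],0],[-1,[-0.03,-1.95,0],0],[-1,[-0.13,-2.59,0],0],[-1,[-0.27,-3.23,0],0],[-1,[-0.44,-3.86,0],0],[-1,[-0.52,-4.13,0],0],[-1,[-0.52,-4.13,0],0],[-1,[-0.52,-4.13,0],0]]' 50
python3 - <<'E'
from h import *
shot('wrist','w8'); shot('top','t8'); s=manip.read_state(); p=s['eef_pos']; d=np.array([625.9,-37])-p[:2]; print(p,s['wrist_force'],np.hypot(*d),np.arctan2(d[1],d[0]))
a=cv2.imread('pics/w8.png'); t=cv2.imread('pics/t8.png')
C=np.zeros((480,800,3),np.uint8); C[:,:400]=cv2.resize(a[:,:],(400,300)).repeat(1,0)[:300].copy() if 0 else 0
C[:300,:400]=cv2.resize(a,(400,300)); C[:400,400:]=cv2.resize(t[150:250,260:360],(400,400),interpolation=cv2.INTER_CUBIC)
cv2.imwrite('pics/c4.png',C)
E
```

```text
clock: 14.05
eef_pos: [517.0, -111.7, 113.1]
eef_rot: [3.14, -0.002, -2.844]
wrist_force: [-7.8, 2.8, 7.1]
finger_gap: 14.5
finger_force: 50.0
[ 516.97888312 -111.68704841  113.05139343] [-8.25722845  3.3540209   6.18843547] 132.06803133765084 0.6010630295000298
```

View pics/c4.png

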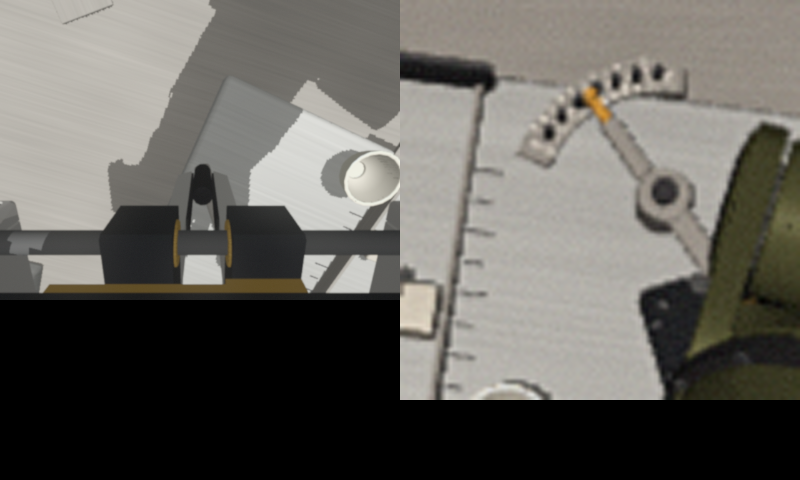

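```bash
python3 - <<'E'
from h import *
t=np.load('pics/t8.npy',allow_pickle=True)[0]
g=lambda X,Y,z:onz(t,260+(X-400)/4,150+Y/4,z)[:2]
c=g(664,190,95);n=g(591,93,68);e=n-c;print(c,n,np.hypot(*e),'lever yaw',np.arctan2(e[1],e[0]))
e=n-[625.9,-37];print('about wrist pivot',np.arctan2(e[1],e[0]))
for X,Y in [(657,70),(636,72),(614,80),(577,100),(562,113),(547,132)]:
    d=g(X,Y,65)-c;print(np.arctan2(d[1],d[0]).round(3),np.hypot(*d).round(1))
E
```

```text
[625.26331678 -39.20301236] [695.52346632   6.02558109] 83.55904666244477 lever yaw 0.5719551274715746
about wrist pivot 0.5535318756568178
0.044 87.2
0.197 87.2
0.368 85.8
0.681 85.7
0.83 85.8
1.012 85.5
```

The crop shows the brass nose (591,93) with three pins to its left and three clear ones plus a partly covered one to its right. So it sits between pins 4 and 5, at yaw 0.57–0.60 in a window of about 0.53–0.69. I'll nudge it 1.5 mm towards the middle, check it holds, and hand in.

```bash
python3 -m creep '[[-1,[-0.02,-0.07,0],0],[-1,[-0.04,-0.14,0],0],[-1,[-0.04,-0.14,0],0],[-1,[-0.04,-0.14,0],0],[-1,[-0.04,-0.14,0],0],[-1,[-0.04,-0.14,0],0]]' 50
python3 - <<'E'
from h import *
s=manip.read_state(); d=np.array([625.9,-37])-s['eef_pos'][:2]; print(np.arctan2(d[1],d[0]),s['wrist_force'],s['finger_force'])
shot('top','t9')
a,b=[cv2.imread(f'pics/{f}.png').astype(int) for f in('t8','t9')]; print('ramekin/stop region change',abs(a-b)[160:275,225:300].mean())
t5=cv2.imread('pics/t8.png');t0=cv2.imread('pics/top0.png').astype(int);print('ramekin change vs start',abs(t0-t5)[246:272,272:300].mean())
print(manip.sign_off())
E
```

```text
clock: 14.75
eef_pos: [517.8, -112.8, 113.1]
eef_rot: [3.14, -0.002, -2.844]
wrist_force: [-7.7, 3.3, 5.4]
finger_gap: 14.9
finger_force: 50.0
0.611380041753951 [-7.65988202  3.30021622  5.3736496 ] 50.0006890296936
ramekin/stop region change 2.3645990338164253
ramekin change vs start 18.314560439560438
the job is handed in; nothing more can be done
None
```

I've handed the job in at about 15 s: the stop's pointer was level with the clip's (under 1 mm apart), and the lever was held four clicks on, at about 0.61 rad between the 4th and 5th pins. The ramekin check against the starting picture was inconclusive (pixel change 18, perhaps only the arm's shadow), but the wrist forces I read gave no sign of a knock.

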